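# Park the index plunger and bring the slide to its end stop

### The arm

A 7-joint arm with a two-finger parallel gripper is mounted at the origin on a cart in front of the work surface, level with it; the furniture and walls round the work are solid. World frame = base frame: x ahead of the robot, y to its left, z up, the work surface at z = 0. Lengths are in mm, angles in rad, forces in N, time in s.
With the tool pointing down it reaches from about 400 to 875 mm from the base axis. Payload 4.4 kg.
Tool frame: the origin (TCP) lies where the fingers leave the gripper's body, on its centre line; the fingertips stand 73 mm ahead of it and the grasp point (between the pads) lies 54 mm ahead of it; z points along the fingers, y is the line along which they close (so a half turn about z gives the same grasp; the last joint's range is limited). The gripper opens to 85 mm and grips with 20 to 120 N. Pads are 22 mm wide; open, the fingers measure 114 mm over their backs; the gripper's body (76 mm by 85 mm) begins 54 mm behind the grasp point. The pads swing forward as they close: fully open they stand 13 mm farther back than shut.
Start: joints at [-1.301, 0.628, 0.038, 1.517, -0.027, 0.996, -0.02], TCP at [214.17, 613.717, 303.913] pointing down, gripper open.
Joint ranges: [-3.06, 3.06], [-0.37, 2.12], [-1.25, 1.32], [0.18, 2.47], [-1.1, 4.24], [0.23, 1.98], [-2.94, 2.94]. Speed limits (rad/s): [2.57, 2.57, 3.14, 3.14, 3.14, 3.14, 3.14].

### API

Orientations are given as [roll, pitch, yaw] about the fixed x, y, z axes, in that order (R = Rz(yaw) Ry(pitch) Rx(roll)).
In Python, from cell import ctrl gives the robot as it stands.
- The arm moves only by the tool send_rows, never from a script. Its argument "rows" is a list that holds one entry, the list of rows, each a list of 6 numbers: the shift along the tool's x, y, z in cm, then the turn, a rotation vector about the tool's x, y, z in rad. In form: [[[tx, ty, tz, wx, wy, wz], ...]]. A call has 1 to 10 rows; each row is the pose to reach, as a shift and turn from the pose commanded when the call began, along the tool's axes at that moment; what a row does not reach only later rows make up. A row lasts 1/10 s, in which the tool goes at most 50 mm and 8.59 degrees, less where a joint would pass 70% of its speed; a pose out of reach is approached as far as the arm can. A call with a gripper value outside its range is refused whole. "grip" is the closure in counts, from 0 (fully open) to 255 (shut), set as the call begins (left out, the last holds). The fingers move at their own pace and stop on an object; the grip force is fixed at half the most. Time passes only in rows, so rows that repeat a pose let the fingers close. It gives the time, the measured TCP pose, the force, the opening and the grip force at its end, in the units of the state.
- ctrl.read_state(): the state, without advancing time (a new reading comes with each control period).
- ctrl.get_image(name): name is "scene" or "top" or "wrist"; returns a dict with "pixels" (480x640x3 uint8, red, green, blue), "fx", "fy", "cx", "cy" (pixels), "extrinsics" (4x4, takes a point from camera to world coordinates); the wrist camera has in their place "mount" (4x4, takes a point from camera to tool coordinates, whose origin is the TCP and whose axes are the flange's). Camera axes: x right, y up, looking along -z (the intrinsics and any distortion apply to the point x, -y, -z); pixel columns grow to the right and rows downward; lengths in mm; the calibration is good to about 2 mm. A picture is of the moment at which its call begins: read the wrist's pose just before it. There is no depth.
- ctrl.finish_job(): hands the job in; it is judged then, once.
The state is a dict: "clock": time; "qpos": joint angles; "qd": joint speeds; "tau": joint torques, N m; "eef_pos": TCP position; "tool_rot": TCP orientation; "force": force on the tool from outside, world axes, zero at the start; "torque": the same for the moment, N m; "width": finger opening in mm; "gripper_force": force on a finger pad.
Only numpy, scipy, OpenCV 4.12 (cv2) and the standard library are available. Lean on these libraries where they do the work, as an engineer would, in place of code of your own. Each camera call takes 0.05 s, during which the arm holds its last target. There are 200 camera calls.

### The job

The slide block on the guide is locked by its sprung index plunger. Pull the knob up, twist it clockwise until its cross pin settles in the collar's rest notch, and let go so that it stays up by itself; then slide the block along the guide until it rests against the end stop. Do not yank the knob, force the pin sideways, let the plunger snap back, shift the end stop, or disturb the things lying around.

Things in the scene. Friction and masses are not known exactly. Their poses are not given: they have to be found in the camera images.
- knob_grip (a point): Middle of a round black knurled knob, 40 mm across, 24 mm high (this point is 12 mm below its top), to be gripped from above at any yaw. It sits on a vertical plunger on the slide block; at the start this point is 116 mm above the table. It rises and turns with the knob. A light line on the top lies along the cross pin; at home it runs across the guide.
- plunger (a joint): Lift of the plunger in m. 0: locked home, its tip 8 mm deep in the guide bar. A spring presses it down with 6 N at 0 and 0.7 N more per mm; damping 60 N s/m. Pin on top of a land: 0.014; above 0.015 it clears the lands; settled in the rest notch: 0.010, where it stays when let go. At 0.019 it meets a hard upper stop, not to be yanked (30 N). Let go over a gate it snaps home.
- knob (a joint): Turn of the knob in rad, 0 at home in the gate, growing clockwise seen from above. The rest notch lies somewhere from 0.81 to 1.39, different on each fixture (the collar is clamped by hand), and takes the pin within about 0.04 of its middle. Look or feel for it: a pin pressed on the land drops 4 mm at the notch. The other way round, and past about 1.75, tall shoulders bar the pin.
- slide_block (a joint): Travel of the slide block in m: 0 = at the locking hole, growing towards the end stop (90 to 150 mm away, it differs). Before the plunger is parked, the hole holds it.
- block_face (a point): Middle of the slide block's face towards the end stop, 35 mm along -y from the block's middle, 39 mm above the table.
- stop_buffer (a point): Middle of the end stop's rubber face towards the slide block, 39 mm above the table. The end stop is a steel block 62 x 30 mm, 28 mm high, topped by a 6 mm screw head (59 mm above the table), clamped on the guide bar; pushed with more than about 22 N it shifts.
- guide: Steel base plate, 100 x 380 x 12 mm, with a 40 mm wide bar along its y axis whose top is 24 mm above the table. It is fixed. Origin: middle of the underside; y runs along the bar, from the end stop to the locking hole.
- marker: Black marker lying on the table, 19 x 133 x 19 mm, a bystander.
- shears: Scissors with red handles lying on the table, 87 x 199 x 9 mm, a bystander.
- black_clamp: Black spring clamp with orange handle ends, lying on the table, 50 x 123 x 20 mm, a bystander.
- cross_pin (a point): Middle of the steel cross pin through the plunger's stem, 51 mm below knob_grip: horizontal, 4 x 4 mm square with sharp edges, 50 mm long, one arm to either side. It turns and rises with the knob. It must not be pressed with more than 35 N on the lands, notch walls or shoulders, where it bears 17 to 25 mm from the axis.
- barrel_top (a point): 63 mm above the table on the plunger axis: floor of the collar's two gates, where the pin lies at home. Round it stand two facing raised lands (14 mm high, 22 mm wide along the turn, 17 to 25 mm from the axis), each with a radial rest notch in its middle (5.5 mm wide, 4 mm deep), and two plain shoulders 22 mm high. The lands bear the pin up to about 0.6 rad either side of the notch.
- block_middle (a point): Aluminium block, 70 x 70 mm, 25 to 55 mm above the table (the barrel, collar and knob stand on it), straddling the guide bar. This point: middle of its underside, on the plunger axis. It slides along -y of its axes towards the end stop with about 2 N of friction once the plunger is up; it may be moved by the parked knob or pushed on its side.

How it is judged (in metres and radians):
On the way:
1. the plunger is parked in the rest notch by itself, with the knob let go and the block still at its hole (value of joint plunger between 0.0085 and 0.0115 m and value of joint knob between 0.7 and 1.5 rad and contact force between the fingers and anything else below 0.1 N and value of joint slide_block below 0.01 m), for 0.2 s.
At the end, for the whole second after the job is handed in: The plunger rests in the notch by itself (lift 8.5 to 11.5 mm, turned 0.7 to 1.5 rad) and the slide block stands still with its face within 3 mm of the end stop's buffer (value of joint plunger between 0.0085 and 0.0115 m and value of joint knob between 0.7 and 1.5 rad and distance between block_face and stop_buffer below 0.003 m and velocity of joint slide_block between -0.005 and 0.005 m/s); the robot touches nothing.
It fails at once if the knob is yanked against its upper stop with more than 30 N (contact force between shoulder and bush above 30 N).
It fails at once if the cross pin is pressed with more than 35 N on a land, a notch wall or a shoulder (contact force between any of pin0, pin1 and land01 above 35 N or contact force between any of pin0, pin1 and land02 above 35 N or contact force between any of pin0, pin1 and land11 above 35 N or contact force between any of pin0, pin1 and land12 above 35 N or contact force between any of pin0, pin1 and bar0 above 35 N or contact force between any of pin0, pin1 and bar1 above 35 N).
It fails at once if the plunger snaps back: it comes home faster than 60 mm/s (value of joint plunger below 0.004 m and velocity of joint plunger below -0.06 m/s).
It fails at once if the end stop is shifted by more than 5 mm (distance of stop_buffer from where it was at the start of the episode above 0.005 m).
It fails at once if a bystander is moved by more than 20 mm (distance of any of marker, shears, black_clamp from where it was at the start of the episode above 0.02 m).
It also fails if it takes over 69 s, if anything falls off the work surface, if the arm or the gripper's body presses on something with over 40 N, if the wrist force passes 120 N, or if a joint passes its speed limit or range.

## Working session

There is one attempt and no reset: what is moved stays moved. The work goes in short steps, Python scripts to look and compute and a tool call to move; the robot and the scene stay as the last step left them, time stands still between calls to the robot, and variables do not carry over. Pictures are saved under pics/ and viewed, at most 10 in all, crops included, and the job is handed in when it is done.

Besides the shell and the picture viewer there is one more tool, called after "Call:" by a JSON object that holds its "name" and its "arguments", one argument or row to a line. send_rows: Moves the arm, as the interface text tells. Its arguments: {"type":"object","properties":{"rows":{"type":"array","items":{"type":"array","items":{"type":"array","items":{"type":"number"}}}},"grip":{"type":"number"}},"required":["rows"]}

```bash
mkdir -p pics; ls; python3 - <<'E'
from cell import ctrl
import cv2,numpy as np
s=ctrl.read_state();print({k:np.round(v,3) for k,v in s.items()})
for n in("scene","top"):
    i=ctrl.get_image(n);cv2.imwrite(f"pics/{n}0.png",i["pixels"][:,:,::-1]);print(n,i["fx"],i["cx"],i["cy"],np.round(i["extrinsics"],3).tolist(),[k for k in i])
E
```

```text
pics
{'clock': np.float64(0.0), 'qpos': array([-1.301,  0.629,  0.038,  1.518, -0.027,  0.996, -0.02 ]), 'qd': array([-0.001,  0.001,  0.001,  0.001,  0.001, -0.   ,  0.002]), 'tau': array([-0.0000e+00, -5.6341e+01,  1.2270e+00, -1.9345e+01,  1.1000e-02,
        1.0000e-02,  0.0000e+00]), 'eef_pos': array([214.004, 613.252, 303.009]), 'tool_rot': array([-3.14 ,  0.   ,  2.806]), 'force': array([-0.49 , -0.087,  0.435]), 'torque': array([ 0.029,  0.021, -0.026]), 'gripper_force': np.float64(0.0), 'width': np.float64(85.153)}
scene 447.4865340493028 322.1855299481854 231.77887744093348 [[0.891, 0.296, -0.343, 219.209], [-0.453, 0.606, -0.654, -723.322], [0.014, 0.739, 0.674, 800.269], [0.0, 0.0, 0.0, 1.0]] ['pixels', 'fx', 'fy', 'cx', 'cy', 'extrinsics']
top 445.34151610380206 323.3929733702843 235.82197628213748 [[-0.149, 0.968, -0.201, 371.364], [-0.989, -0.147, 0.026, -3.848], [-0.004, 0.202, 0.979, 1251.87], [0.0, 0.0, 0.0, 1.0]] ['pixels', 'fx', 'fy', 'cx', 'cy', 'extrinsics']
```

View pics/scene0.png

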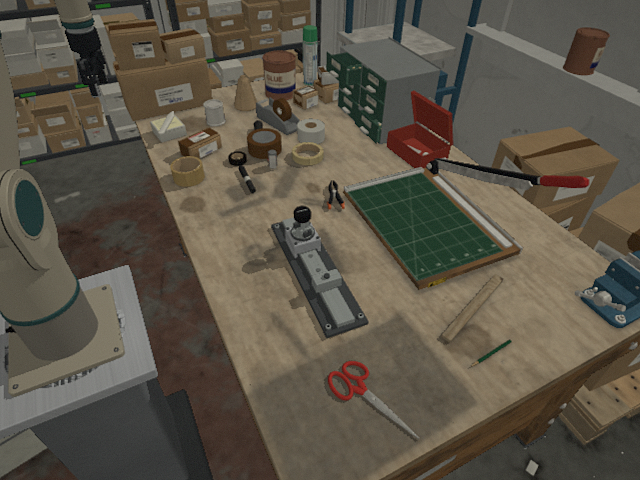

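View pics/top0.png

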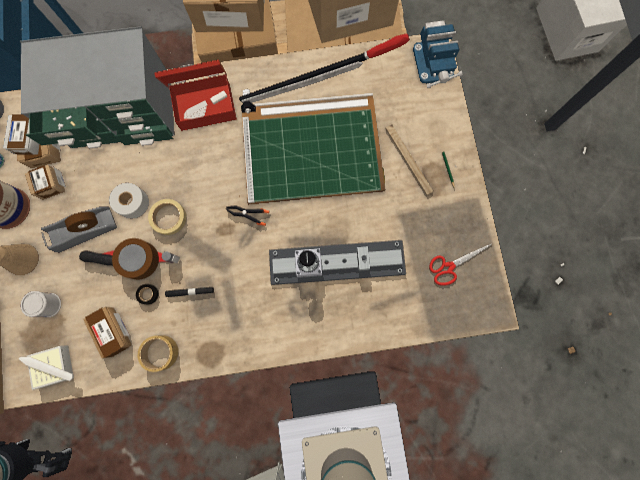

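The scene view shows the guide with the knob at about (303,213). In the top view the knob is at (307,260), the end stop at (364,259), and the guide's corners at about (270,248), (403,241), (405,277) and (271,287). Next I'll measure these.

```bash
cat > h.py <<'E'
from cell import ctrl
import cv2,numpy as np
from scipy.spatial.transform import Rotation as R
def ray(i,uv,E=None):
    E=i["extrinsics"] if E is None else E
    d=np.array([(uv[0]-i["cx"])/i["fx"],-(uv[1]-i["cy"])/i["fy"],-1.]);return E[:3,3],E[:3,:3]@d
def plane(i,uv,z,E=None):
    o,d=ray(i,uv,E);return o+d*(z-o[2])/d[2]
def tri(*rs):
    A=0;b=0
    for o,d in rs:
        d=d/np.linalg.norm(d);P=np.eye(3)-np.outer(d,d);A=A+P;b=b+P@o
    return np.linalg.solve(A,b)
def wristE(i,s):
    E=np.eye(4);E[:3,:3]=R.from_euler("xyz",s["tool_rot"]).as_matrix();E[:3,3]=s["eef_pos"];return E@i["mount"]
def blob(g,box,thr):
    x0,y0,x1,y1=box;m=(g[y0:y1,x0:x1].max(2)<thr).astype(np.uint8)
    n,l,st,c=cv2.connectedComponentsWithStats(m);k=1+np.argmax(st[1:,4]);return c[k]+[x0,y0],st[k]+[x0,y0,0,0,0]
E
python3 - <<'E'
from h import *
t=ctrl.get_image("top");s=ctrl.get_image("scene")
ct,a=blob(t["pixels"],(290,243,325,277),45);cs,b=blob(s["pixels"],(288,200,318,227),45)
print(ct,a,cs,b);print("knob tri",tri(ray(t,ct),ray(s,cs)),"top plane128",plane(t,ct,126),"scene116",plane(s,cs,116))
for uv in [(270,248),(403,241),(405,277),(271,287)]: print("corner",plane(t,uv,12).round(1))
print("stop head",plane(t,(364,251),59).round(1))
im=t["pixels"][230:300,255:420,::-1];cv2.imwrite("pics/top1.png",cv2.resize(im,None,fx=4.8,fy=4.8,interpolation=cv2.INTER_CUBIC))
E
```

```text
[306.93452381 258.33928571] [299 251  17  15 168] [301.4380531  215.31415929] [294 206  17  21 226]
knob tri [551.78417752  17.08125684 112.74139781] top plane128 [550.09567908  16.71571915 126.        ] scene116 [549.77348266  13.62924039 116.        ]
corner [613.1 117.9  12. ]
corner [ 576.5 -257.4   12. ]
corner [ 475.2 -244.    12. ]
corner [503.5 128.9  12. ]
stop head [ 557.4 -138.1   59. ]
```

View pics/top1.png

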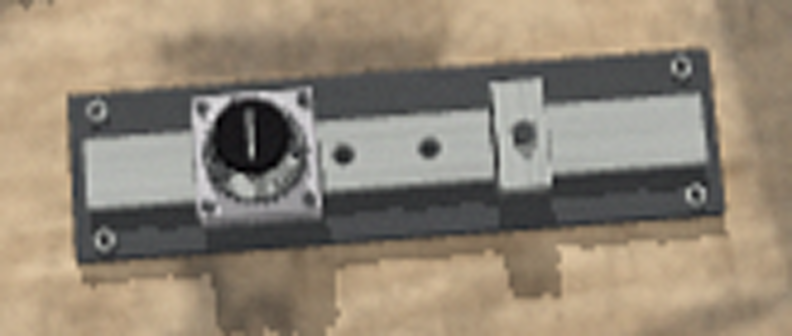

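Top crop: the block and knob are at left, with the light line across the guide. The stop's screw head is at (523,135), and the guide corners are at (68,95), (708,48), (723,213) and (78,263). Now the guide axis and the first move.

```bash
python3 - <<'E'
from h import *
t=ctrl.get_image("top");c=lambda u,v:(255+u/4.8,230+v/4.8)
P=[plane(t,c(*p),12)[:2] for p in [(68,95),(708,48),(723,213),(78,263)]]
print(np.round(P,1));ax=(P[0]+P[3]-P[1]-P[2])/2;print("len",np.linalg.norm(ax),"yaw",np.arctan2(ax[1],ax[0])-np.pi/2,"mid",np.mean(P,0))
print("knob top line centre",plane(t,c(251,132),128),"head",plane(t,c(523,132),59),"block top corners",[plane(t,c(*p),55)[:2].round(1) for p in [(191,97),(310,86),(322,212),(199,222)]])
s=ctrl.read_state();w=ctrl.get_image("wrist");print(np.round(w["mount"],3).tolist(),w["fx"],w["cx"],w["cy"])
M=R.from_euler("xyz",s["tool_rot"]).as_matrix();print(M.round(4).tolist(),s["eef_pos"])
print("shift cm",M.T@(np.array([550,16.,300])-s["eef_pos"])/10)
E
```

```text
[[ 608.4  120.9]
 [ 579.6 -256.6]
 [ 482.1 -247.1]
 [ 509.5  127.5]]
len 377.0786924588872 yaw -0.07453538497011403 mid [544.88537808 -63.83337185]
knob top line centre [551.78375794  15.4709721  128.        ] head [ 539.85505143 -135.01567809   59.        ] block top corners [array([588.5,  47.6]), array([584.6, -20.2]), array([512.6, -16.3]), array([517.3,  52.8])]
[[0.0, 0.955, 0.297, 76.517], [1.0, -0.0, 0.001, -0.143], [0.001, 0.297, -0.955, -70.021], [0.0, 0.0, 0.0, 1.0]] 373.74442228325694 316.5337375546064 247.35317147843395
[[-0.9441, 0.3295, -0.0003], [0.3295, 0.9441, -0.0007], [0.0, -0.0008, -1.0]] [214.10254633 613.5312695  303.49547737]
shift cm [-51.40439261 -45.34610618   0.38526872]
```

Measurements agree: block centre about (551,16), guide yaw about -0.075, stop about 150 mm away. I'll move above the knob at yaw ~2.1, which points the camera at where the notch should be.

Call:
{"name": "send_rows", "arguments": {
  "rows": [
    [[-2, -1.8, 0, 0, 0, 0.03], [-5, -4.4, 0, 0, 0, 0.07], [-8.5, -7.5, 0, 0, 0, 0.12], [-12, -10.6, 0, 0, 0, 0.16], [-15.5, -13.7, 0, 0, 0, 0.21], [-19, -16.8, 0, 0, 0, 0.26], [-22.5, -19.8, 0, 0, 0, 0.31], [-26, -22.9, 0, 0, 0, 0.36], [-28.5, -25.1, 0, 0, 0, 0.39], [-30, -26.5, 0, 0, 0, 0.41]]
  ],
  "grip": 0
}}

```text
clock: 1.3
eef_pos: [411.6, 261.6, 304.2]
tool_rot: [3.142, 0.001, 2.391]
force: [0.2, 0.3, 0.2]
width: 85.3
gripper_force: 0.0
```

```bash
cat >> h.py <<'E'
def shift(p,yaw):
    s=ctrl.read_state();M=R.from_euler("xyz",s["tool_rot"]).as_matrix()
    print("clock",s["clock"],"at",s["eef_pos"].round(1),s["tool_rot"].round(4),"F",s["force"].round(1))
    G=R.from_euler("xyz",[np.pi,0,yaw]).as_matrix()
    print("cm",(M.T@(np.array(p)-s["eef_pos"])/10).round(2),"rot",R.from_matrix(M.T@G).as_rotvec().round(3))
E
python3 -c "
from h import *
shift([550.8,16,300],2.1)"
```

```text
clock 1.3 at [411.6 261.6 304.2] [3.1415e+00 1.2000e-03 2.3907e+00] F [0.2 0.3 0.2]
cm [-26.93  -8.45   0.45] rot [0.    0.001 0.291]
```

Call:
{"name": "send_rows", "arguments": {
  "rows": [
    [[-2, -0.6, 0, 0, 0, 0.02], [-5, -1.5, 0.1, 0, 0, 0.05], [-8.5, -2.6, 0.2, 0, 0, 0.09], [-12, -3.8, 0.3, 0, 0, 0.13], [-15.5, -4.9, 0.4, 0, 0, 0.17], [-19, -6, 0.4, 0, 0, 0.21], [-22.5, -7.1, 0.4, 0, 0, 0.24], [-25.5, -8, 0.4, 0, 0, 0.27], [-26.9, -8.4, 0.4, 0, 0, 0.29], [-26.9, -8.4, 0.4, 0, 0, 0.29]]
  ]
}}

```text
clock: 2.3
eef_pos: [551.2, 18.6, 299.8]
tool_rot: [-3.142, 0.001, 2.102]
force: [-0.6, 0.4, -0.5]
width: 85.3
gripper_force: 0.0
```

```bash
python3 - <<'E'
from h import *
s=ctrl.read_state();w=ctrl.get_image("wrist");E=wristE(w,s);shift([550.8,16,170],2.1)
im=w["pixels"][:,:,::-1];cv2.imwrite("pics/w1.png",im)
u=np.linalg.inv(E)@np.array([551,16,116,1]);print("expected knob px",w["cx"]-w["fx"]*u[0]/u[2],w["cy"]+w["fx"]*u[1]/u[2])
E
```

```text
clock 2.35 at [550.4  20.8 299.7] [-3.1412e+00 -9.0000e-04  2.1054e+00] F [-1.   0.2 -0.8]
cm [-0.44 -0.2  12.97] rot [-0.    -0.001  0.005]
expected knob px 315.40122046527085 246.0804228485261
```

View pics/w1.png

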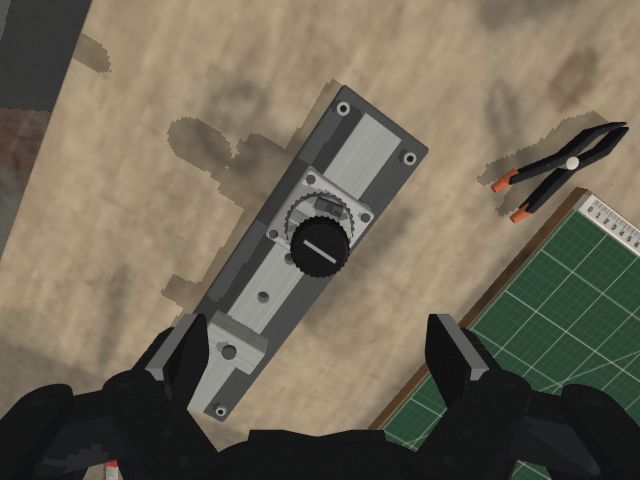

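The wrist view shows the knob at (320,246), as predicted, with the collar just above it around (320,215). I'll zoom in on the collar.

```bash
python3 - <<'E'
from h import *
s=ctrl.read_state();w=ctrl.get_image("wrist");print(s["eef_pos"],s["tool_rot"])
s=ctrl.read_state();E=wristE(w,s);print(s["eef_pos"],s["tool_rot"])
g=w["pixels"];c,st=blob(g,(285,210,355,285),40);print(c,st)
k=np.array([320,246.])
for uv in [(320,244)]: print(plane(w,uv,128,E))
print("blob",plane(w,c,120,E))
im=g[155:290,255:385,::-1];cv2.imwrite("pics/w2.png",cv2.resize(im,None,fx=4.4,fy=4.4,interpolation=cv2.INTER_CUBIC))
E
```

```text
[550.41345335  20.75518687 299.65969618] [-3.14120982e+00 -9.45873895e-04  2.10538241e+00]
[549.97100148  21.9691079  299.62125167] [-3.14107956e+00 -1.81933873e-03  2.10742062e+00]
[318.66316608 249.57837417] [ 290  219   59   62 2571]
[549.46599132  25.82333569 128.        ]
blob [552.04534242  19.81489685 120.        ]
```

View pics/w2.png

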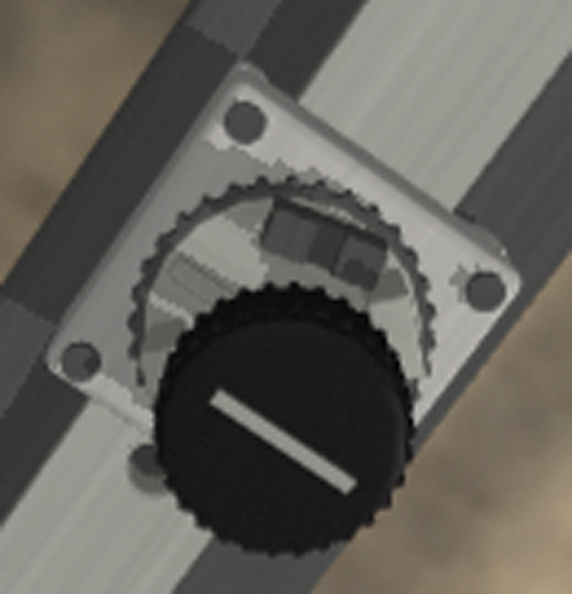

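The collar is visible under the knob. The pin's left arm is at about (190,275), parallel to the light line from (218,398) to (350,488). A dark feature sits at (265–385, 200–290). I'll turn these into angles about the axis.

```bash
python3 - <<'E'
from h import *
w=ctrl.get_image("wrist");s=ctrl.read_state();E=wristE(w,s);print(s["eef_pos"],s["tool_rot"],s["clock"])
f=lambda x,y:(255+x/4.4,155+y/4.4)
a=plane(w,f(218,398),128,E);b=plane(w,f(350,488),128,E);A=(a+b)/2;print("axis",A,"len",np.linalg.norm(a-b))
th0=np.arctan2(*(a-b)[1::-1]);print("line dir",th0)
for n,x,y in [("pinarm",172,258),("boxTL",275,200),("boxBL",263,243),("slotL",320,222),("slotLb",308,262),("slotR",350,235),("slotRb",335,275),("boxTR",388,243),("boxBR",375,292)]:
  for z in (65,77,85):
    p=plane(w,f(x,y),z,E)-A;print(n,z,"r",np.hypot(*p[:2]).round(1),"turn",((th0-np.arctan2(p[1],p[0])+np.pi)%(2*np.pi)-np.pi).round(3))
im=w["pixels"][180:250,275:365,::-1];cv2.imwrite("pics/w3.png",cv2.resize(cv2.convertScaleAbs(im,alpha=1.5),None,fx=8,fy=8,interpolation=cv2.INTER_LANCZOS4))
E
```

```text
[549.83308162  22.53521466 299.66760033] [-3.14120158e+00 -1.97514781e-03  2.10855980e+00] 2.45
axis [553.45661271  19.11251233 128.        ] len 25.226195451785593
line dir 3.0572647996083715
pinarm 65 r 26.2 turn 0.027
pinarm 77 r 27.2 turn 0.119
pinarm 85 r 28.1 turn 0.176
boxTL 65 r 26.9 turn 0.897
boxTL 77 r 29.0 turn 0.9
boxTL 85 r 30.4 turn 0.901
boxBL 65 r 19.0 turn 0.756
boxBL 77 r 21.4 turn 0.781
boxBL 85 r 23.0 turn 0.794
slotL 65 r 23.8 turn 1.25
slotL 77 r 25.9 turn 1.21
slotL 85 r 27.3 turn 1.187
slotLb 65 r 15.8 turn 1.26
slotLb 77 r 18.2 turn 1.203
slotLb 85 r 19.9 turn 1.172
slotR 65 r 23.9 turn 1.51
slotR 77 r 25.7 turn 1.441
slotR 85 r 26.9 turn 1.4
slotRb 65 r 16.0 turn 1.62
slotRb 77 r 18.0 turn 1.507
slotRb 85 r 19.4 turn 1.444
boxTR 65 r 27.3 turn 1.765
boxTR 77 r 28.4 turn 1.681
boxTR 85 r 29.3 turn 1.629
boxBR 65 r 19.9 turn 2.036
boxBR 77 r 20.7 turn 1.898
boxBR 85 r 21.5 turn 1.813
```

View pics/w3.png

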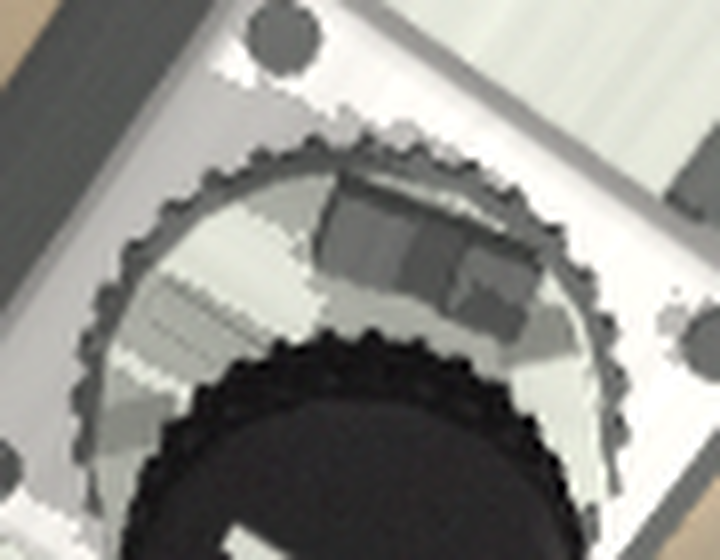

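In the brightened crop the land box spans turns of about 0.85–1.75 at z=77, with radii 17–27 mm, which matches its size. Its notch spans about 1.21–1.47, so the notch middle is about 1.33 rad. Now down towards the knob.

Call:
{"name": "send_rows", "arguments": {
  "rows": [
    [[-0.1, 0, 1, 0, 0, 0], [-0.2, 0, 3, 0, 0, 0], [-0.3, 0, 5.5, 0, 0, 0], [-0.3, 0, 7.5, 0, 0, 0], [-0.3, 0, 9, 0, 0, 0], [-0.3, 0, 9, 0, 0, 0], [-0.3, 0, 9, 0, 0, 0], [-0.3, 0, 9, 0, 0, 0]]
  ]
}}

```text
clock: 3.25
eef_pos: [552.6, 18.3, 210.6]
tool_rot: [3.14, 0.0, 2.107]
force: [-0.5, 0.9, 0.3]
width: 85.5
gripper_force: 0.0
```

```bash
python3 - <<'E'
from h import *
shift([552,17,167],2.11)
w=ctrl.get_image("wrist");s=ctrl.read_state();E=wristE(w,s);cv2.imwrite("pics/w4.png",w["pixels"][:,:,::-1])
g=w["pixels"];m=((g.min(2)>90)).astype(np.uint8)
u=np.linalg.inv(E)@np.array([552,17,128,1]);U=np.array([w["cx"]-w["fx"]*u[0]/u[2],w["cy"]+w["fx"]*u[1]/u[2]]);print(U)
n,l,st,c=cv2.connectedComponentsWithStats(m)
for k in range(1,n):
    if 40<st[k,4]<2500 and np.hypot(*(c[k]-U))<60: print(c[k],st[k],plane(w,c[k],128,E).round(1))
shift([552,17,167],2.11)
E
```

```text
clock 3.25 at [552.6  18.3 210.6] [3.1403e+00 5.0000e-04 2.1066e+00] F [-0.5  0.9  0.3]
cm [-0.08 -0.12  4.36] rot [ 0.001  0.    -0.003]
[315.23785361 309.15103114]
[318.15771812 310.08389262] [294 294  50  34 298] [553.4  17.3 128. ]
clock 3.3 at [552.6  18.2 210.8] [3.1401e+00 6.0000e-04 2.1063e+00] F [-0.1 -0.6  0.4]
cm [-0.07 -0.12  4.38] rot [ 0.002  0.001 -0.004]
```

Call:
{"name": "send_rows", "arguments": {
  "rows": [
    [[-0.1, -0.04, 0.8, 0, 0, 0], [-0.1, -0.04, 2, 0, 0, 0], [-0.1, -0.04, 3.2, 0, 0, 0], [-0.1, -0.04, 4, 0, 0, 0], [-0.1, -0.04, 4.4, 0, 0, 0], [-0.1, -0.04, 4.4, 0, 0, 0], [-0.1, -0.04, 4.4, 0, 0, 0]]
  ]
}}

```text
clock: 4.0
eef_pos: [552.5, 16.7, 165.9]
tool_rot: [3.142, 0.0, 2.106]
force: [-0.3, -0.3, 0.2]
width: 85.5
gripper_force: 0.0
```

Call:
{"name": "send_rows", "arguments": {
  "rows": [
    [[0, 0, 0, 0, 0, 0], [0, 0, 0, 0, 0, 0], [0, 0, 0, 0, 0, 0], [0, 0, 0, 0, 0, 0], [0, 0, 0, 0, 0, 0], [0, 0, 0, 0, 0, 0], [0, 0, 0, 0, 0, 0], [0, 0, 0, 0, 0, 0]]
  ],
  "grip": 255
}}

```text
clock: 4.8
eef_pos: [553.7, 16.9, 166.7]
tool_rot: [3.139, 0.001, 2.106]
force: [2.2, 1.2, 6.2]
width: 39.1
gripper_force: 60.0
```

Gripped at 39 mm. Lifting slowly.

Call:
{"name": "send_rows", "arguments": {
  "rows": [
    [[0, 0, -0.1, 0, 0, 0], [0, 0, -0.25, 0, 0, 0], [0, 0, -0.4, 0, 0, 0], [0, 0, -0.6, 0, 0, 0], [0, 0, -0.8, 0, 0, 0], [0, 0, -1.0, 0, 0, 0], [0, 0, -1.2, 0, 0, 0], [0, 0, -1.4, 0, 0, 0], [0, 0, -1.5, 0, 0, 0], [0, 0, -1.5, 0, 0, 0]]
  ]
}}

```text
clock: 5.8
eef_pos: [553.4, 17.1, 179.3]
tool_rot: [3.14, 0.001, 2.106]
force: [6.9, 0.9, -15.9]
width: 38.7
gripper_force: 62.1
```

Call:
{"name": "send_rows", "arguments": {
  "rows": [
    [[0, 0, 0, 0, 0, 0], [0, 0, 0, 0, 0, 0], [0, 0, 0, 0, 0, 0]]
  ]
}}

```text
clock: 6.1
eef_pos: [553.4, 17.2, 179.2]
tool_rot: [3.14, 0.001, 2.106]
force: [7.6, 0.2, -16.3]
width: 38.8
gripper_force: 62.1
```

Call:
{"name": "send_rows", "arguments": {
  "rows": [
    [[0, 0, -0.1, 0, 0, 0], [0, 0, -0.2, 0, 0, 0], [0, 0, -0.3, 0, 0, 0], [0, 0, -0.3, 0, 0, 0], [0, 0, -0.3, 0, 0, 0], [0, 0, -0.3, 0, 0, 0]]
  ]
}}

```text
clock: 6.7
eef_pos: [553.4, 17.2, 182.0]
tool_rot: [3.14, 0.001, 2.106]
force: [8.8, 1.0, -17.8]
width: 38.4
gripper_force: 62.3
```

```bash
python3 - <<'E'
from h import *
for _ in range(3):
    ctrl.get_image("top");s=ctrl.read_state();print(s["eef_pos"].round(2),s["force"].round(1),s["torque"].round(2))
E
```

```text
[553.39  17.19 181.95] [  8.    0.9 -18.9] [ 0.26 -2.03 -0.03]
[553.4   17.18 181.96] [  7.8   1.3 -18.1] [ 0.21 -1.99 -0.04]
[553.38  17.16 181.94] [  8.2   1.1 -17.3] [ 0.24 -1.99 -0.  ]
```

Call:
{"name": "send_rows", "arguments": {
  "rows": [
    [[-0.02, 0.04, -0.05, 0, 0, 0], [-0.05, 0.09, -0.1, 0, 0, 0.04], [-0.05, 0.09, -0.1, 0, 0, 0.1], [-0.05, 0.09, -0.1, 0, 0, 0.18], [-0.05, 0.09, -0.1, 0, 0, 0.26], [-0.05, 0.09, -0.1, 0, 0, 0.34], [-0.05, 0.09, -0.1, 0, 0, 0.42], [-0.05, 0.09, -0.1, 0, 0, 0.5], [-0.05, 0.09, -0.1, 0, 0, 0.57], [-0.05, 0.09, -0.1, 0, 0, 0.6]]
  ]
}}

```text
clock: 7.85
eef_pos: [553.7, 17.1, 182.7]
tool_rot: [-3.142, 0.001, 1.504]
force: [7.7, -0.2, -18.6]
width: 38.6
gripper_force: 62.3
```

```bash
python3 - <<'E'
from h import *
for _ in range(2):
    ctrl.get_image("top");s=ctrl.read_state();print(s["eef_pos"].round(2),s["tool_rot"],s["force"].round(1),s["torque"].round(2))
E
```

```text
[553.76  17.16 182.67] [3.14157726e+00 1.40711940e-03 1.50376524e+00] [  7.6   1.3 -18.8] [ 0.06 -1.8   0.02]
[553.78  17.17 182.66] [3.14158146e+00 1.35128032e-03 1.50561710e+00] [  7.2  -0.1 -18.5] [ 0.01 -1.81 -0.  ]
```

Call:
{"name": "send_rows", "arguments": {
  "rows": [
    [[0, 0, 0, 0, 0, 0.04], [0, 0, 0, 0, 0, 0.09], [0, 0, 0, 0, 0, 0.14], [0, 0, 0, 0, 0, 0.19], [0, 0, 0, 0, 0, 0.24], [0, 0, 0, 0, 0, 0.29]]
  ]
}}

```text
clock: 8.55
eef_pos: [553.8, 17.1, 182.7]
tool_rot: [3.141, 0.001, 1.214]
force: [7.6, 0.1, -17.7]
width: 38.2
gripper_force: 62.3
```

Call:
{"name": "send_rows", "arguments": {
  "rows": [
    [[0, 0, 0, 0, 0, 0.05], [0, 0, 0, 0, 0, 0.1], [0, 0, 0, 0, 0, 0.15], [0, 0, 0, 0, 0, 0.2], [0, 0, 0, 0, 0, 0.25], [0, 0, 0, 0, 0, 0.27], [0, 0, 0, 0, 0, 0.27]]
  ]
}}

```text
clock: 9.25
eef_pos: [553.7, 17.1, 182.6]
tool_rot: [3.141, 0.002, 0.946]
force: [7.2, -0.3, -18.0]
width: 38.4
gripper_force: 62.3
```

```bash
python3 - <<'E'
from h import *
for _ in range(2):
    ctrl.get_image("top");s=ctrl.read_state();print(s["eef_pos"].round(2),s["tool_rot"],s["force"].round(1),s["torque"].round(2))
E
```

```text
[553.69  17.11 182.67] [3.14086886e+00 1.57197812e-03 9.46056595e-01] [  8.3  -1.  -19.2] [-0.08 -1.8  -0.  ]
[553.66  17.09 182.67] [3.14097822e+00 1.51262857e-03 9.46038855e-01] [  6.6   0.3 -18.1] [-0.1  -1.79 -0.03]
```

Turn is now 1.16 with no torque. Lowering gently onto the land.

Call:
{"name": "send_rows", "arguments": {
  "rows": [
    [[0, 0, 0.05, 0, 0, 0], [0, 0, 0.1, 0, 0, 0], [0, 0, 0.15, 0, 0, 0], [0, 0, 0.2, 0, 0, 0], [0, 0, 0.2, 0, 0, 0]]
  ]
}}

```text
clock: 9.85
eef_pos: [553.7, 17.1, 181.0]
tool_rot: [3.141, 0.001, 0.946]
force: [7.6, -0.4, -16.7]
width: 38.6
gripper_force: 62.6
```

Call:
{"name": "send_rows", "arguments": {
  "rows": [
    [[0, 0, 0.05, 0, 0, 0], [0, 0, 0.1, 0, 0, 0], [0, 0, 0.1, 0, 0, 0], [0, 0, 0.1, 0, 0, 0]]
  ]
}}

```text
clock: 10.25
eef_pos: [553.8, 17.0, 180.7]
tool_rot: [3.141, 0.0, 0.946]
force: [5.0, -0.3, -9.0]
width: 38.5
gripper_force: 63.3
```

Contact at z=180.7, about 7 N on the land. I'll twist on and feel for the drop.

Call:
{"name": "send_rows", "arguments": {
  "rows": [
    [[0, 0, 0, 0, 0, 0.03], [0, 0, 0, 0, 0, 0.06], [0, 0, 0, 0, 0, 0.08], [0, 0, 0, 0, 0, 0.08]]
  ]
}}

```text
clock: 10.65
eef_pos: [553.8, 17.0, 180.7]
tool_rot: [3.141, 0.001, 0.866]
force: [5.5, -1.6, -10.5]
width: 38.6
gripper_force: 63.2
```

Call:
{"name": "send_rows", "arguments": {
  "rows": [
    [[0, 0, 0, 0, 0, 0.02], [0, 0, 0, 0, 0, 0.04], [0, 0, 0, 0, 0, 0.04]]
  ]
}}

```text
clock: 10.95
eef_pos: [553.7, 17.0, 180.4]
tool_rot: [3.141, 0.001, 0.826]
force: [6.6, -0.5, -12.6]
width: 38.5
gripper_force: 63.2
```

Call:
{"name": "send_rows", "arguments": {
  "rows": [
    [[0, 0, 0, 0, 0, 0.02], [0, 0, 0, 0, 0, 0.03], [0, 0, 0, 0, 0, 0.03]]
  ]
}}

```text
clock: 11.25
eef_pos: [553.7, 17.1, 180.0]
tool_rot: [3.141, 0.001, 0.796]
force: [7.5, -0.4, -16.3]
width: 38.8
gripper_force: 62.8
```

It dropped free at a turn of about 1.31. Checking by lowering further.

Call:
{"name": "send_rows", "arguments": {
  "rows": [
    [[0, 0, 0.05, 0, 0, 0.01], [0, 0, 0.1, 0, 0, 0.01], [0, 0, 0.15, 0, 0, 0.01], [0, 0, 0.15, 0, 0, 0.01]]
  ]
}}

```text
clock: 11.65
eef_pos: [553.7, 17.1, 178.5]
tool_rot: [3.141, 0.001, 0.786]
force: [6.5, 0.7, -15.5]
width: 38.4
gripper_force: 62.8
```

```bash
python3 - <<'E'
from h import *
for _ in range(2):
    ctrl.get_image("top");s=ctrl.read_state();print(s["eef_pos"].round(2),s["tool_rot"],s["force"].round(1),s["torque"].round(2))
E
```

```text
[553.71  17.09 178.52] [3.14083000e+00 1.04865337e-03 7.85921663e-01] [  6.7   0.3 -15.6] [-0.07 -1.63  0.01]
[553.71  17.07 178.55] [3.14081888e+00 1.02149828e-03 7.85929865e-01] [  8.1  -0.5 -15.2] [-0.08 -1.61  0.  ]
```

In the notch, with no torque and 12 mm of lift. Lowering to the floor, then releasing.

Call:
{"name": "send_rows", "arguments": {
  "rows": [
    [[0, 0, 0.05, 0, 0, 0], [0, 0, 0.1, 0, 0, 0], [0, 0, 0.15, 0, 0, 0], [0, 0, 0.2, 0, 0, 0], [0, 0, 0.23, 0, 0, 0], [0, 0, 0.23, 0, 0, 0]]
  ]
}}

```text
clock: 12.35
eef_pos: [553.7, 17.1, 176.9]
tool_rot: [3.141, 0.0, 0.786]
force: [5.8, 0.6, -9.9]
width: 38.8
gripper_force: 63.0
```

Call:
{"name": "send_rows", "arguments": {
  "rows": [
    [[0, 0, 0.03, 0, 0, 0], [0, 0, 0.05, 0, 0, 0], [0, 0, 0.05, 0, 0, 0]]
  ]
}}

```text
clock: 12.65
eef_pos: [553.8, 17.0, 176.8]
tool_rot: [3.141, 0.0, 0.786]
force: [5.6, 0.1, -7.9]
width: 38.4
gripper_force: 63.3
```

Call:
{"name": "send_rows", "arguments": {
  "rows": [
    [[0, 0, 0, 0, 0, 0], [0, 0, 0, 0, 0, 0], [0, 0, 0, 0, 0, 0], [0, 0, 0, 0, 0, 0], [0, 0, 0, 0, 0, 0], [0, 0, 0, 0, 0, 0], [0, 0, 0, 0, 0, 0], [0, 0, 0, 0, 0, 0], [0, 0, 0, 0, 0, 0], [0, 0, 0, 0, 0, 0]]
  ],
  "grip": 0
}}

```text
clock: 13.65
eef_pos: [553.4, 16.8, 177.6]
tool_rot: [-3.142, 0.0, 0.786]
force: [0.8, 0.7, 0.5]
width: 85.0
gripper_force: 0.0
```

Call:
{"name": "send_rows", "arguments": {
  "rows": [
    [[0, 0, -1, 0, 0, 0], [0, 0, -3.5, 0, 0, 0], [0, 0, -6.5, 0, 0, 0], [0, 0, -9, 0, 0, 0], [0, 0, -10, 0, 0, 0], [0, 0, -10, 0, 0, 0], [0, 0, -10, 0, 0, 0], [0, 0, -10, 0, 0, 0]]
  ]
}}

```text
clock: 14.45
eef_pos: [552.7, 17.0, 276.4]
tool_rot: [-3.14, 0.002, 0.786]
force: [0.3, 0.5, -0.1]
width: 85.3
gripper_force: 0.0
```

```bash
python3 - <<'E'
from h import *
t=ctrl.get_image("top");s=ctrl.read_state();w=ctrl.get_image("wrist");print(s["eef_pos"].round(1),s["tool_rot"].round(3),s["force"].round(1))
a=t["pixels"][225:300,255:420,::-1];a=cv2.resize(a,None,fx=3.8,fy=3.8,interpolation=cv2.INTER_CUBIC)[:,:400]
b=w["pixels"][130:330,215:425,::-1];b=cv2.resize(b,(399,380));c=np.zeros((380,399+a.shape[1],3),np.uint8);c[:,:399]=b;c[:a.shape[0],399:]=a;cv2.imwrite("pics/p5.png",c);print(c.shape)
E
```

```text
[552.7  16.9 276.4] [-3.14e+00  2.00e-03  7.86e-01] [ 0.1  0.  -0.6]
(380, 799, 3)
```

View pics/p5.png

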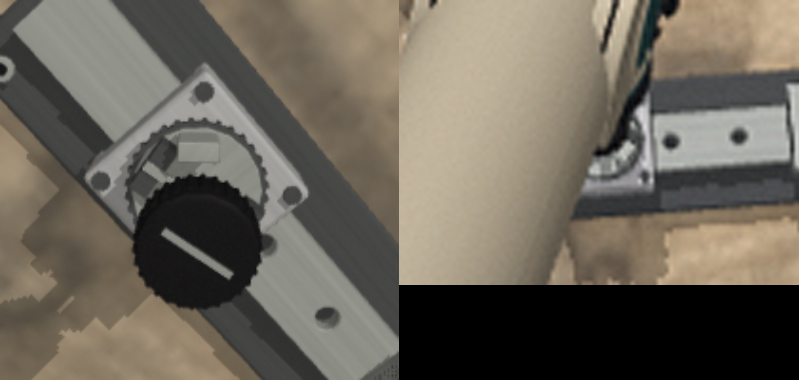

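The light line has the same slope in the wrist view after both turned by 1.32 rad, so the knob stayed turned. The block is still at its hole, with the bar's holes visible ahead. Next I'll straddle the knob with the fingers along the guide and push with the rear finger.

Call:
{"name": "send_rows", "arguments": {
  "rows": [
    [[0, 0, 0, 0, 0, 0.08], [0, 0, 0, 0, 0, 0.2], [0, 0, 0, 0, 0, 0.32], [0, 0, 0, 0, 0, 0.44], [0, 0, 0, 0, 0, 0.56], [0, 0, 0, 0, 0, 0.68], [0, 0, 0, 0, 0, 0.8], [0, 0, 0, 0, 0, 0.86], [0, 0, 0, 0, 0, 0.86], [0, 0, 0, 0, 0, 0.86]]
  ]
}}

```text
clock: 15.55
eef_pos: [553.2, 16.8, 277.0]
tool_rot: [3.141, 0.001, -0.073]
force: [-1.1, -0.6, 0.8]
width: 85.6
gripper_force: 0.0
```

Call:
{"name": "send_rows", "arguments": {
  "rows": [
    [[0, 0, 1, 0, 0, 0], [0, 0, 3, 0, 0, 0], [0, 0, 5.5, 0, 0, 0], [0, 0, 8, 0, 0, 0], [0, 0, 10, 0, 0, 0], [0, 0, 10.8, 0, 0, 0], [0, 0, 10.8, 0, 0, 0], [0, 0, 10.8, 0, 0, 0]]
  ]
}}

```text
clock: 16.35
eef_pos: [553.7, 16.5, 170.1]
tool_rot: [3.141, -0.001, -0.074]
force: [-0.2, 0.2, 0.0]
width: 85.6
gripper_force: 0.0
```

Call:
{"name": "send_rows", "arguments": {
  "rows": [
    [[0, 0.3, 0, 0, 0, 0], [0, 0.7, 0, 0, 0, 0], [0, 1.1, 0, 0, 0, 0], [0, 1.4, 0, 0, 0, 0], [0, 1.6, 0, 0, 0, 0], [0, 1.6, 0, 0, 0, 0], [0, 1.6, 0, 0, 0, 0]]
  ]
}}

```text
clock: 17.05
eef_pos: [552.2, 0.9, 169.5]
tool_rot: [-3.141, 0.0, -0.074]
force: [-0.9, 0.5, -0.3]
width: 85.5
gripper_force: 0.0
```

Call:
{"name": "send_rows", "arguments": {
  "rows": [
    [[0, 0.2, 0, 0, 0, 0], [0, 0.4, 0, 0, 0, 0], [0, 0.6, 0, 0, 0, 0], [0, 0.9, 0, 0, 0, 0], [0, 1.2, 0, 0, 0, 0], [0, 1.6, 0, 0, 0, 0], [0, 2.0, 0, 0, 0, 0], [0, 2.4, 0, 0, 0, 0], [0, 2.8, 0, 0, 0, 0], [0, 3.2, 0, 0, 0, 0]]
  ]
}}

```text
clock: 18.05
eef_pos: [549.7, -31.5, 169.6]
tool_rot: [-3.142, 0.0, -0.074]
force: [1.0, 2.7, -0.4]
width: 85.1
gripper_force: 1.2
```

Call:
{"name": "send_rows", "arguments": {
  "rows": [
    [[0, 0.4, 0, 0, 0, 0], [0, 0.8, 0, 0, 0, 0], [0, 1.2, 0, 0, 0, 0], [0, 1.6, 0, 0, 0, 0], [0, 2.0, 0, 0, 0, 0], [0, 2.4, 0, 0, 0, 0], [0, 2.8, 0, 0, 0, 0], [0, 3.2, 0, 0, 0, 0], [0, 3.4, 0, 0, 0, 0], [0, 3.5, 0, 0, 0, 0]]
  ]
}}

```text
clock: 19.05
eef_pos: [547.1, -66.4, 169.6]
tool_rot: [3.141, 0.0, -0.075]
force: [0.1, 2.6, 0.4]
width: 85.4
gripper_force: 1.0
```

```bash
python3 - <<'E'
from h import *
t=ctrl.get_image("top");s=ctrl.read_state();sc=ctrl.get_image("scene");w=ctrl.get_image("wrist");print(s["eef_pos"].round(1),s["force"].round(1))
a=t["pixels"][225:305,290:430,::-1];a=cv2.resize(a,(400,229),interpolation=cv2.INTER_CUBIC)
b=sc["pixels"][190:340,260:380,::-1];b=cv2.resize(b,(400,500),interpolation=cv2.INTER_CUBIC)
d=cv2.resize(w["pixels"][:,:,::-1],(400,300))
c=np.zeros((560,800,3),np.uint8);c[:229,:400]=a;c[230:530,:400]=d;c[:500,400:]=b;cv2.imwrite("pics/p6.png",c)
E
```

```text
[547.2 -66.4 169.6] [-0.3  1.   0.4]
```

View pics/p6.png

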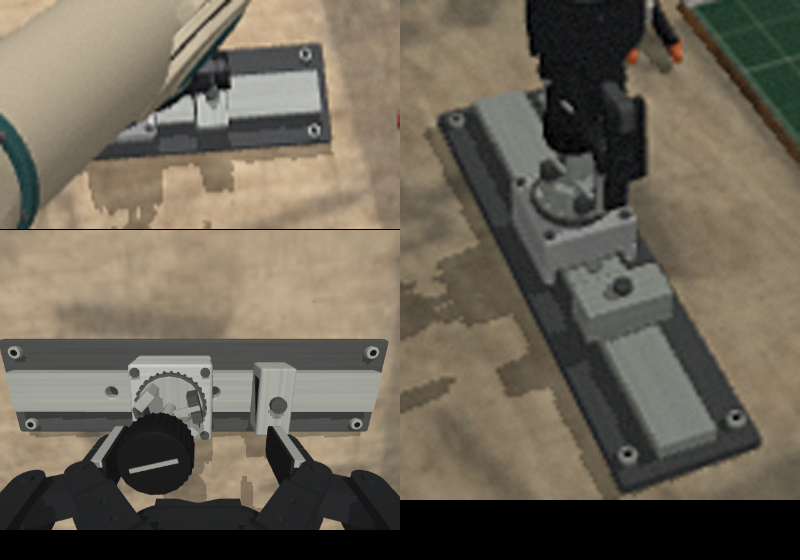

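The wrist view shows the block following the knob, with about 40 mm left between the block's edge (212,390) and the stop's face (256,390). I'll measure the gap.

```bash
python3 - <<'E'
from h import *
s=ctrl.read_state();w=ctrl.get_image("wrist");E=wristE(w,s);n=np.array([.075,.997,0])
f=lambda x,y:(x*1.6,(y-230)*1.6)
for p,z in [((131,360),55),((212,357),55),((254,365),53),((252,400),53),((259,365),53),((295,365),53)]:
    q=plane(w,f(*p),z,E);print(p,q.round(1),"along",(q@n).round(1))
E
```

```text
(131, 360) [589.3 -16.   55. ] along 28.2
(212, 357) [586.9 -80.9  55. ] along -36.6
(254, 365) [ 577.4 -114.8   53. ] along -71.1
(252, 400) [ 547. -113.   53.] along -71.6
(259, 365) [ 577.1 -118.8   53. ] along -75.2
(295, 365) [ 574.9 -148.1   53. ] along -104.6
```

Call:
{"name": "send_rows", "arguments": {
  "rows": [
    [[0, 0.3, 0, 0, 0, 0], [0, 0.7, 0, 0, 0, 0], [0, 1.1, 0, 0, 0, 0], [0, 1.5, 0, 0, 0, 0], [0, 1.9, 0, 0, 0, 0], [0, 2.2, 0, 0, 0, 0], [0, 2.4, 0, 0, 0, 0], [0, 2.5, 0, 0, 0, 0], [0, 2.6, 0, 0, 0, 0]]
  ]
}}

```text
clock: 20.15
eef_pos: [545.3, -91.9, 169.6]
tool_rot: [-3.141, 0.0, -0.074]
force: [-0.8, 2.4, -0.5]
width: 85.6
gripper_force: 1.0
```

Call:
{"name": "send_rows", "arguments": {
  "rows": [
    [[0, 0.1, 0, 0, 0, 0], [0, 0.2, 0, 0, 0, 0], [0, 0.3, 0, 0, 0, 0]]
  ]
}}

```text
clock: 20.45
eef_pos: [545.1, -94.8, 169.6]
tool_rot: [-3.142, 0.0, -0.074]
force: [-0.5, 2.5, 0.4]
width: 85.5
gripper_force: 1.0
```

Call:
{"name": "send_rows", "arguments": {
  "rows": [
    [[0, 0.1, 0, 0, 0, 0], [0, 0.2, 0, 0, 0, 0]]
  ]
}}

```text
clock: 20.65
eef_pos: [544.9, -96.9, 169.6]
tool_rot: [-3.142, 0.0, -0.074]
force: [0.6, 1.5, 0.7]
width: 85.6
gripper_force: 1.0
```

Call:
{"name": "send_rows", "arguments": {
  "rows": [
    [[0, 0.1, 0, 0, 0, 0], [0, 0.2, 0, 0, 0, 0]]
  ]
}}

```text
clock: 20.85
eef_pos: [544.8, -99.0, 169.6]
tool_rot: [-3.142, 0.0, -0.074]
force: [-0.2, 2.3, 0.3]
width: 85.3
gripper_force: 1.0
```

Call:
{"name": "send_rows", "arguments": {
  "rows": [
    [[0, 0.1, 0, 0, 0, 0]]
  ]
}}

```text
clock: 20.95
eef_pos: [544.7, -100.0, 169.6]
tool_rot: [-3.142, 0.0, -0.074]
force: [0.5, 2.6, 0.4]
width: 85.5
gripper_force: 1.0
```

Call:
{"name": "send_rows", "arguments": {
  "rows": [
    [[0, 0.1, 0, 0, 0, 0]]
  ]
}}

```text
clock: 21.05
eef_pos: [544.6, -101.0, 169.6]
tool_rot: [3.142, 0.0, -0.074]
force: [-0.6, 2.8, 0.0]
width: 85.5
gripper_force: 1.0
```

Call:
{"name": "send_rows", "arguments": {
  "rows": [
    [[0, 0.1, 0, 0, 0, 0]]
  ]
}}

```text
clock: 21.15
eef_pos: [544.5, -101.9, 169.6]
tool_rot: [-3.142, 0.0, -0.074]
force: [-0.6, 2.5, -0.2]
width: 85.5
gripper_force: 1.0
```

Call:
{"name": "send_rows", "arguments": {
  "rows": [
    [[0, 0.1, 0, 0, 0, 0]]
  ]
}}

```text
clock: 21.25
eef_pos: [544.5, -103.0, 169.6]
tool_rot: [-3.142, 0.0, -0.074]
force: [-0.1, 2.3, 0.2]
width: 85.1
gripper_force: 1.0
```

Call:
{"name": "send_rows", "arguments": {
  "rows": [
    [[0, 0.1, 0, 0, 0, 0]]
  ]
}}

```text
clock: 21.35
eef_pos: [544.4, -103.9, 169.6]
tool_rot: [-3.142, 0.0, -0.074]
force: [0.2, 2.4, -0.7]
width: 85.2
gripper_force: 1.0
```

```bash
python3 - <<'E'
from h import *
s=ctrl.read_state();w=ctrl.get_image("wrist");print(s["force"])
cv2.imwrite("pics/p7.png",cv2.resize(w["pixels"][150:350,200:500,::-1],(750,500),interpolation=cv2.INTER_CUBIC))
E
```

```text
[ 0.19073056  2.35953238 -0.69980631]
```

View pics/p7.png

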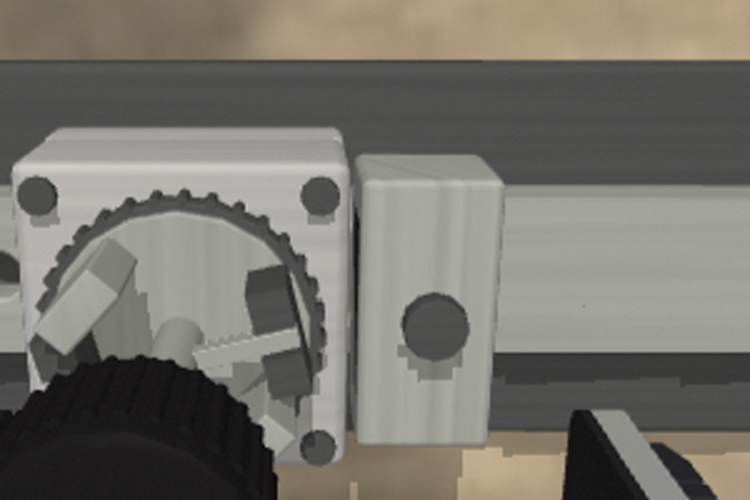

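The pin's arm sits in the land's notch at about (285,350). The gap between the block (348) and the stop (357) is only about 2 mm. Final small pushes.

Call:
{"name": "send_rows", "arguments": {
  "rows": [
    [[0, 0.05, 0, 0, 0, 0]]
  ]
}}

```text
clock: 21.5
eef_pos: [544.4, -104.4, 169.6]
tool_rot: [-3.142, 0.0, -0.074]
force: [-0.6, 1.6, 0.2]
width: 85.4
gripper_force: 1.0
```

Call:
{"name": "send_rows", "arguments": {
  "rows": [
    [[0, 0.05, 0, 0, 0, 0]]
  ]
}}

```text
clock: 21.6
eef_pos: [544.3, -104.8, 169.6]
tool_rot: [-3.142, 0.0, -0.074]
force: [-0.6, 1.0, 0.2]
width: 85.4
gripper_force: 1.0
```

Call:
{"name": "send_rows", "arguments": {
  "rows": [
    [[0, 0.05, 0, 0, 0, 0]]
  ]
}}

```text
clock: 21.7
eef_pos: [544.3, -105.3, 169.6]
tool_rot: [-3.142, 0.0, -0.074]
force: [-0.6, 2.4, 0.7]
width: 85.7
gripper_force: 1.0
```

Call:
{"name": "send_rows", "arguments": {
  "rows": [
    [[0, 0.05, 0, 0, 0, 0]]
  ]
}}

```text
clock: 21.8
eef_pos: [544.2, -105.9, 169.6]
tool_rot: [-3.142, 0.0, -0.074]
force: [-0.6, 2.3, -0.0]
width: 85.3
gripper_force: 1.0
```

Call:
{"name": "send_rows", "arguments": {
  "rows": [
    [[0, 0.05, 0, 0, 0, 0]]
  ]
}}

```text
clock: 21.9
eef_pos: [544.2, -106.1, 169.6]
tool_rot: [-3.141, 0.0, -0.074]
force: [-1.0, 3.6, -0.3]
width: 85.6
gripper_force: 1.6
```

Call:
{"name": "send_rows", "arguments": {
  "rows": [
    [[0, 0.05, 0, 0, 0, 0]]
  ]
}}

```text
clock: 22.0
eef_pos: [544.3, -106.3, 169.6]
tool_rot: [-3.14, 0.0, -0.074]
force: [0.6, 4.4, 1.3]
width: 85.6
gripper_force: 2.1
```

Call:
{"name": "send_rows", "arguments": {
  "rows": [
    [[0, 0.05, 0, 0, 0, 0]]
  ]
}}

```text
clock: 22.1
eef_pos: [544.2, -106.4, 169.5]
tool_rot: [-3.14, 0.0, -0.074]
force: [-0.4, 5.5, 0.8]
width: 84.9
gripper_force: 2.8
```

Call:
{"name": "send_rows", "arguments": {
  "rows": [
    [[0, 0.05, 0, 0, 0, 0]]
  ]
}}

```text
clock: 22.2
eef_pos: [544.2, -106.5, 169.5]
tool_rot: [-3.139, 0.001, -0.073]
force: [0.5, 6.6, 1.9]
width: 85.5
gripper_force: 3.2
```

Contact with the buffer: force is rising and motion has stalled. Backing off to mid-gap, then going straight up.

Call:
{"name": "send_rows", "arguments": {
  "rows": [
    [[0, -0.1, 0, 0, 0, 0], [0, -0.3, 0, 0, 0, 0], [0, -0.8, 0, 0, 0, 0], [0, -1.4, 0, 0, 0, 0], [0, -2.0, 0, 0, 0, 0], [0, -2.2, 0, 0, 0, 0], [0, -2.2, 0, 0, 0, 0], [0, -2.2, 0, 0, 0, 0]]
  ]
}}

```text
clock: 23.0
eef_pos: [545.8, -86.0, 169.6]
tool_rot: [3.141, -0.0, -0.074]
force: [0.4, 0.5, 0.7]
width: 85.3
gripper_force: 0.0
```

Call:
{"name": "send_rows", "arguments": {
  "rows": [
    [[0, 0, -0.6, 0, 0, 0], [0, 0, -2, 0, 0, 0], [0, 0, -4.5, 0, 0, 0], [0, 0, -7, 0, 0, 0], [0, 0, -9, 0, 0, 0], [0, 0, -10, 0, 0, 0], [0, 0, -10, 0, 0, 0], [0, 0, -10, 0, 0, 0], [0, 0, -10, 0, 0, 0]]
  ]
}}

```text
clock: 23.9
eef_pos: [545.2, -85.6, 268.7]
tool_rot: [-3.141, 0.002, -0.074]
force: [0.9, 0.0, -0.5]
width: 85.9
gripper_force: 0.0
```

```bash
python3 - <<'E'
from h import *
s=ctrl.read_state();w=ctrl.get_image("wrist");print(s["force"],s["eef_pos"])
cv2.imwrite("pics/p8.png",cv2.resize(w["pixels"][130:350,180:510,::-1],(750,500),interpolation=cv2.INTER_CUBIC))
E
```

```text
[ 0.94763489  0.01575521 -0.45125984] [545.23675753 -85.60201018 268.68912417]
```

View pics/p8.png

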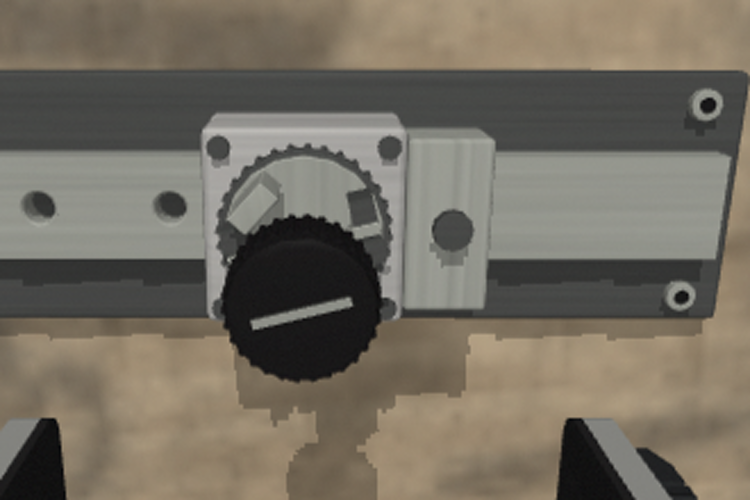

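The block (edge at 405) now rests against the stop, the knob is still parked at its turned angle, and the fingers are clear. Handing in.

```bash
python3 -c "
from cell import ctrl
print(ctrl.finish_job())"
```

```text
the job is handed in; nothing more can be done
None
```

I parked the plunger in the rest notch at about 1.32 rad and slid the block until it touched the end stop with about 7 N; the job is handed in at about 24 s on the robot's clock, but no verdict came back.

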